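Put the thermometer into the tall lidded beaker

TASK

Take the thermometer, the one with the plain upright round handle, out of the wooden rack and put its stem into the port in the lid of the taller of the two lidded beakers. Lower it all the way, until its disc rests flat on the rim of the port, and only then let go. Leave both beakers standing where they are.

Things in the scene. Friction and masses are not known exactly. Their poses are not given: they have to be found in the camera images.
- thermometer: Upright in the rack. Bottom up: steel stem 8 mm across, 70 mm long; black disc 52 mm across, 6 mm thick, now resting on the rack; plain round white handle 22 mm across, 50 mm tall, dark display on its flat top. About 70 g. Origin: the stem's lower end, z up the stem: disc underside at 70 mm, handle 76 to 126 mm. At the start its x axis is square to the rack's row: closing on it along x clears the neighbours.
- rack: Fixed wooden block, 64 x 228 mm, 85 mm high, with three stem holes 15 mm wide in a row along its y axis, 80 mm apart. One holds the thermometer (which one varies), the others two stirrers with the same stem and disc but a white ball or a white cross-bar on top, all lower than the thermometer. Lift straight up at least 75 mm to clear it. Origin: centre of its underside.
- tall_port (a point): Centre of the port in the taller beaker's lid, level with the port's upper rim, 134 mm above the table; z up. Port 30 mm across, open into the empty beaker, with a black rim 44 mm across standing 4 mm above the lid; the thermometer's disc is wider than the port and rests on the rim. Loose glass beaker 88 mm across, about 0.5 kg, grey lid 96 mm across. It trades places with the small one.
- small_beaker: The smaller beaker of the same kind, not the one to use: glass 72 mm across, grey lid 80 mm across with the same port, 89 mm high in all, about 0.35 kg, loose on the table. Origin: centre of its underside, z up.
There are look-alikes about, which are no part of the job. What is shaped like the thermometer but green is not meant.

How it is judged:
By the outcome, as a careful person would: the job done as asked, in the order asked, and still so for the second after the job is handed in, with the robot touching nothing.
It also fails if it takes over 38 s, if anything falls off the work surface, if the arm or the gripper's body presses on something with over 40 N, if the wrist force passes 120 N, or if a joint passes its speed limit or range.

ROBOT

A 7-joint arm with a two-finger parallel gripper is mounted at the origin on the work surface. World frame = base frame: x ahead of the robot, y to its left, z up, the work surface at z = 0. Lengths are in m, angles in degrees, forces in N, time in s.
With the tool pointing down it reaches from about 0.425 to 0.95 m from the base axis. Payload 4.7 kg.
Tool frame: the origin (TCP) lies midway between the tips of the shut fingers; the grasp point (between the pads) lies 19 mm behind it; z points along the fingers, y is the line along which they close (so a half turn about z gives the same grasp; the last joint's range is limited). The gripper opens to 87 mm and grips with 3 to 60 N. Pads are 19 mm wide; open, the fingers measure 117 mm over their backs; the gripper's body (75 mm by 190 mm) begins 51 mm behind the grasp point.
Start: joints at [74.605, 26.849, -2.785, 87.806, 1.381, 65.374, -4.715], TCP at [0.16, -0.656, 0.223] pointing down, gripper open.
Joint ranges: [-148.3, 148.3], [-19.14, 114.17], [-79.39, 73.82], [5.75, 140.21], [-59.74, 239.74], [12.07, 113.84], [-152.46, 152.46]. Speed limits (degrees/s): [147.25, 147.25, 180, 180, 180, 180, 180].

INTERFACE

Orientations are given as [roll, pitch, yaw] about the fixed x, y, z axes, in that order (R = Rz(yaw) Ry(pitch) Rx(roll)).
In Python, from rig import status, vision, order gives the robot as it stands.
- The arm moves only by the shell command python3 -m jog 'ROWS' [FORCE]. ROWS is JSON, a list that holds one entry, the list of rows, each a list of 7 numbers: the shift along the tool's x, y, z in mm, then the turn, a rotation vector about the tool's x, y, z in rad, then the opening in per cent of the stroke, from 0 (shut) to 100 (fully open). In form: [[[x, y, z, wx, wy, wz, claw], ...]]. A call has 1 to 5 rows; each row shifts and turns the commanded pose from where the row before left it, along the tool's axes as they then stand; what a row does not reach is not made up. A row lasts 1/12 s, in which the tool goes at most 41.7 mm and 7.16 degrees, less where a joint would pass 70% of its speed; a pose out of reach is approached as far as the arm can. A call with a gripper value outside its range is refused whole. The fingers move at their own pace and stop on an object; FORCE is the grip in N (left out, the last holds). Time passes only in rows, so rows that do not move let the fingers close. It gives the time, the measured TCP pose, the force, the opening and the grip force at its end, in the units of the state.
- status.read_state(): the state, without advancing time (a new reading comes with each control period).
- vision.get_image(name): name is "scene" or "top"; returns a dict with "color" (400x640x3 uint8, red, green, blue), "z_map" (400x640 float32, m along the optical axis (not along the pixel's ray), 0 where there is no reading), "fx", "fy", "cx", "cy" (pixels), "xyz" and "orientation" of the camera in the world. Camera axes: x right, y up, looking along -z (the intrinsics and any distortion apply to the point x, -y, -z); pixel columns grow to the right and rows downward; lengths in m; the calibration is good to about 2 mm. A picture is of the moment at which its call begins.
- order.job_done(): hands the job in; it is judged then, once.
The state is a dict: "time": time; "q": joint angles; "qd": joint speeds; "joint_torque": joint torques, N m; "position": TCP position; "tcp_rot": TCP orientation; "force": force on the tool from outside, world axes, zero at the start; "wrist_torque": the same for the moment, N m; "finger_gap": finger opening in m; "grip_force": force on a finger pad.
Only numpy, scipy, OpenCV 4.12 (cv2) and the standard library are available. Lean on these libraries where they do the work, as an engineer would, in place of code of your own. Each camera call takes 0.05 s, during which the arm holds its last target. There are 200 camera calls.

## Working session

There is one attempt and no reset: what is moved stays moved. The work goes in short steps, Python scripts to look and compute and a shell command to move; the robot and the scene stay as the last step left them, time stands still between calls to the robot, and variables do not carry over. Pictures are saved under pics/ and viewed, at most 10 in all, crops included, and the job is handed in when it is done.

```bash
mkdir -p pics; ls
cat > h.py <<'E'
import numpy as np, cv2
from scipy.spatial.transform import Rotation as R
from rig import status, vision, order
def cloud(im):
    z=im["z_map"]; v,u=np.mgrid[:z.shape[0],:z.shape[1]]
    p=np.stack([(u-im["cx"])/im["fx"]*z,-(v-im["cy"])/im["fy"]*z,-z],-1)
    w=p@R.from_euler('xyz',im["orientation"],degrees=True).as_matrix().T+np.array(im["xyz"])
    w[z==0]=np.nan
    return w
def save(n,c): cv2.imwrite("pics/"+n,cv2.cvtColor(np.ascontiguousarray(c),cv2.COLOR_RGB2BGR))
E
python3 - <<'E'
from h import *
for n in("scene","top"):
    im=vision.get_image(n); save(n+"0.png",im["color"]); np.savez(n+"0.npz",**im)
    print(n,{k:im[k] for k in im if k not in("color","z_map")})
s=status.read_state(); print(s)
E
```

```text
pics
scene {'fx': 459.2178608905457, 'fy': 459.2178608905457, 'cx': 316.51129205610727, 'cy': 205.36700268880895, 'xyz': array([1.28661967, 0.35305823, 0.80828719]), 'orientation': array([ 50.64988547,  -0.23329268, 113.81103298])}
top {'fx': 376.0947064903053, 'fy': 376.0947064903053, 'cx': 311.30421809897734, 'cy': 204.69686853579412, 'xyz': array([0.46500987, 0.017377  , 0.84036654]), 'orientation': array([  4.70768174,   1.83570479, -89.46376137])}
{'time': 0.1, 'q': array([74.6023593 , 26.89290815, -2.78465902, 87.86569147,  1.38251398,
       65.3733546 , -4.71459233]), 'qd': array([ 0.06049136, -0.16084906, -0.02555108, -0.14097476,  0.04869628,
        0.0521276 ,  0.1097804 ]), 'joint_torque': array([ 2.67154501e-04, -5.09170389e+01, -8.13943427e-02, -2.36826199e+01,
       -6.15211087e-02,  3.45901342e-02,  6.49397498e-05]), 'position': array([ 0.16023054, -0.65517203,  0.22161053]), 'tcp_rot': array([-1.79901769e+02,  4.66735723e-03,  1.37453101e+01]), 'force': array([-0.47547924, -0.94041898, -0.23878511]), 'wrist_torque': array([0.00244714, 0.04472116, 0.04534677]), 'grip_force': 0.0, 'finger_gap': 0.0872750540755759}
```

View pics/scene0.png

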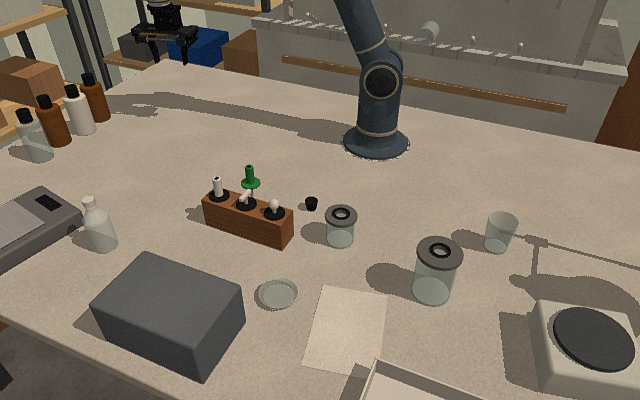

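View pics/top0.png

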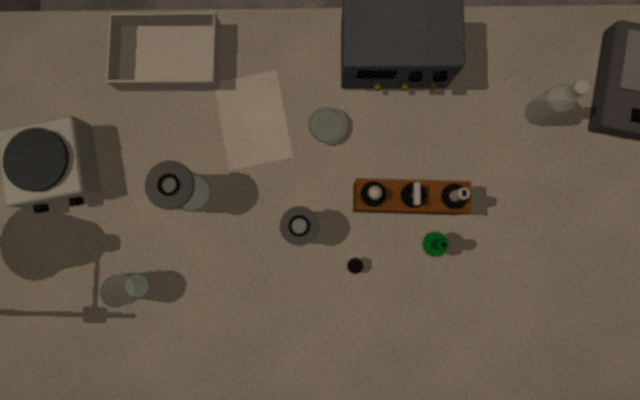

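The candidates, by scene pixel:
- White upright handle (217,187).
- Cross-bar stirrer (245,197).
- Ball stirrer (275,208).
- Green look-alike (250,175).

I choose (217,187), which is at top (460,195). The tall beaker's port is at scene (439,252), top (170,185). The small beaker is at scene (341,215), top (300,226). Next I'll check with one crop and measure.

Run:
```python
from h import *
S=dict(np.load("scene0.npz")); T=dict(np.load("top0.npz"))
save("crop1.png",cv2.resize(S["color"][150:270,190:480],None,fx=2.7,fy=2.7,interpolation=cv2.INTER_CUBIC))
for n,im,boxes in(("scene",S,dict(rack=(160,255,195,300),tall=(225,310,405,470))),("top",T,dict(rack=(170,225,345,485),tall=(150,220,135,215)))):
    w=cloud(im)
    for k,(a,b,c,d) in boxes.items():
        p=w[a:b,c:d].reshape(-1,3); col=im["color"][a:b,c:d].reshape(-1,3).astype(int)
        ok=~np.isnan(p[:,0]); p=p[ok]; col=col[ok]
        if k=="rack":
            print(n,"rack z percentiles",np.percentile(p[:,2],[50,90,99,100]))
            m=(abs(p[:,2]-.085)<.006)&(col[:,0]-col[:,2]>25)
            print(" racktop",m.sum(),cv2.minAreaRect(p[m][:,:2].astype(np.float32)))
            m=p[:,2]>.14; print(" handle",m.sum(),p[m].mean(0),np.ptp(p[m],0),p[m].min(0),p[m].max(0))
            m=(p[:,2]>.195); print(" htop",m.sum(),p[m].mean(0) if m.any() else 0)
        else:
            m=(p[:,2]>.120)&(p[:,2]<.145); q=p[m]; print(n,"lid",m.sum(),cv2.minEnclosingCircle(q[:,:2].astype(np.float32)),np.median(q[:,2]))
            m2=(col.max(1)<45)&m; q=p[m2]; print(" rim",m2.sum(),cv2.minEnclosingCircle(q[:,:2].astype(np.float32)) if m2.any() else 0,q[:,2].max() if m2.any() else 0)
```

```text
scene rack z percentiles [0.00239556 0.08957151 0.12711092 0.1436944 ]
 racktop 919 ((0.5494447946548462, -0.16210752725601196), (0.23136365413665771, 0.06888241320848465), 89.30511474609375)
 handle 34 [ 0.54768328 -0.24055428  0.14187726] [0.02097519 0.02212091 0.0033216 ] [ 0.53583906 -0.25124778  0.1403728 ] [ 0.55681425 -0.22912687  0.1436944 ]
 htop 0 0
scene lid 1244 ((0.5609819889068604, 0.31546473503112793), 0.049568627029657364) 0.13036198601833476
 rim 183 ((0.5729377865791321, 0.3087979555130005), 0.036725886166095734) 0.13740442088857907
top rack z percentiles [0.04908719 0.09347552 0.14199184 0.14539927]
 racktop 2077 ((0.5484814643859863, -0.16079393029212952), (0.227359339594841, 0.06455488502979279), 88.65592193603516)
 handle 108 [ 0.54637329 -0.24027607  0.14264413] [0.02045321 0.02084359 0.00486577] [ 0.53645903 -0.25074849  0.1405335 ] [ 0.55691223 -0.22990491  0.14539927]
 htop 0 0
top lid 1788 ((0.56074059009552, 0.3159342408180237), 0.04838205501437187) 0.13123126810850488
 rim 257 ((0.5543178915977478, 0.306208997964859), 0.03565150499343872) 0.13913637825422098
```

View pics/crop1.png

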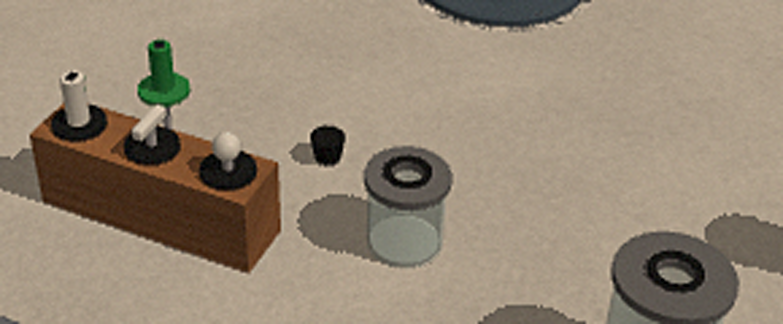

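The crop confirms the choice: the plain upright white handle with the dark top is at the rack's left end. The neighbours are the cross-bar and the ball, and the green one stands behind. I'll get the port centre and green's height, and start moving.

```bash
cat >> h.py <<'E'
def togo(t,yaw=89):
    s=status.read_state(); r=R.from_euler('xyz',s["tcp_rot"],degrees=True); g=R.from_euler('xyz',[180,0,yaw],degrees=True)
    print("t",s["time"],"pos",s["position"].round(4),"rot",s["tcp_rot"].round(2),"F",s["force"].round(1),"gap",round(s["finger_gap"],4),"grip",round(s["grip_force"],1))
    print("shift mm",(r.inv().apply(np.array(t)-s["position"])*1e3).round(1),"turn",(r.inv()*g).as_rotvec().round(3), "q7",s["q"][6].round(1))
E
python3 - <<'E'
from h import *
for n in("scene","top"):
    im=dict(np.load(n+"0.npz")); w=cloud(im); c=im["color"].astype(int)
    g=(c[...,1]-c[...,0]>35)&(c[...,1]-c[...,2]>25)&~np.isnan(w[...,0]); p=w[g]; h=p[p[:,2]>p[:,2].max()-.006]; print(n,"green",p.min(0),p.max(0),h.mean(0))
    d=np.hypot(w[...,0]-.561,w[...,1]-.3157)
    m=(d<.028)&(abs(w[...,2]-.135)<.007)&(c.max(-1)<50); v,u=np.nonzero(m)
    (e,ax,_)=cv2.fitEllipse(cv2.convexHull(np.stack([u,v],1).astype(np.int32))); 
    r=np.array([(e[0]-im["cx"])/im["fx"],-(e[1]-im["cy"])/im["fy"],-1]); r=R.from_euler('xyz',im["orientation"],degrees=True).apply(r)
    o=im["xyz"]; print(" port",o+r*(.134-o[2])/r[2],ax,m.sum())
togo([.547,-.2405,.26],13.7)
E
python3 -m jog '[[[24,-15.5,-2,0,0,0,100],[24,-15.5,-2,0,0,0,100],[24,-15.5,-2,0,0,0,100],[24,-15.5,-2,0,0,0,100],[24,-15.5,-2,0,0,0,100]]]'
python3 -m jog '[[[24,-15.5,-2,0,0,0,100],[24,-15.5,-2,0,0,0,100],[24,-15.5,-2,0,0,0,100],[24,-15.5,-2,0,0,0,100],[24,-15.5,-2,0,0,0,100]]]'
python3 -c "from h import *; togo([.547,-.2405,.26])"
```

```text
scene green [ 0.3410651  -0.24787512  0.00092853] [ 0.47821024 -0.18140146  0.12788514] [ 0.45348933 -0.20580572  0.1255537 ]
 port [0.56270429 0.31583586 0.134     ] (14.874540328979492, 21.35194969177246) 155
top green [ 0.42858797 -0.22553589  0.0735122 ] [ 0.47249882 -0.181438    0.13006945] [ 0.45105249 -0.20433042  0.12729502]
 port [0.56045967 0.31509701 0.134     ] (23.138893127441406, 24.09769058227539) 274
t 0.1 pos [ 0.1602 -0.6552  0.2216] rot [-179.9     0.     13.75] F [-0.5 -0.9 -0.2] gap 0.0873 grip 0.0
shift mm [ 474.2 -311.   -37.9] turn [-0.002  0.     0.001] q7 -4.7
time: 0.52
position: [0.2591, -0.5506, 0.2321]
tcp_rot: [-179.9, 0.0, 13.7]
force: [0.5, 0.3, -0.9]
finger_gap: 0.0869
grip_force: 0.0
time: 0.93
position: [0.3572, -0.4468, 0.2423]
tcp_rot: [-180.0, 0.0, 13.7]
force: [0.6, -0.4, -0.8]
finger_gap: 0.0869
grip_force: 0.0
t 0.9333 pos [ 0.3572 -0.4468  0.2423] rot [-1.7997e+02  3.0000e-02  1.3740e+01] F [ 0.6 -0.4 -0.8] gap 0.0869 grip 0.0
shift mm [ 233.3 -155.3  -17.7] turn [-1.000e-03  0.000e+00 -1.314e+00] q7 -31.8
```

```bash
python3 -m jog '[[[23.3,-15.5,-2,0,0,0,60],[23.3,-15.5,-2,0,0,0,60],[23.3,-15.5,-2,0,0,0,60],[23.3,-15.5,-2,0,0,0,60],[23.3,-15.5,-2,0,0,0,60]]]' >/dev/null
python3 -m jog '[[[23.3,-15.5,-2,0,0,0,60],[23.3,-15.5,-2,0,0,0,60],[23.3,-15.5,-2,0,0,0,60],[23.3,-15.5,-2,0,0,0,60],[23.3,-15.5,-2,0,0,0,60]]]' >/dev/null
python3 -m jog '[[[0,0,0,0,0,-0.11,60],[0,0,0,0,0,-0.11,60],[0,0,0,0,0,-0.11,60],[0,0,0,0,0,-0.11,60],[0,0,0,0,0,-0.11,60]]]' >/dev/null
python3 -m jog '[[[0,0,0,0,0,-0.11,60],[0,0,0,0,0,-0.11,60],[0,0,0,0,0,-0.11,60],[0,0,0,0,0,-0.11,60],[0,0,0,0,0,-0.11,60]]]' >/dev/null
python3 -m jog '[[[0,0,0,0,0,-0.11,60],[0,0,0,0,0,-0.10,60],[0,0,0,0,0,0,60]]]'
python3 -c "from h import *; togo([.547,-.2405,.16])"
```

```text
time: 2.85
position: [0.5458, -0.2422, 0.262]
tcp_rot: [-179.9, -0.0, 88.9]
force: [0.4, 0.2, -0.0]
finger_gap: 0.0523
grip_force: 0.0
t 2.85 pos [ 0.5458 -0.2422  0.262 ] rot [-1.7994e+02 -4.0000e-02  8.8880e+01] F [ 0.4  0.2 -0. ] gap 0.0523 grip 0.0
shift mm [  1.7   1.3 102. ] turn [-0.001 -0.001 -0.002] q7 9.1
```

```bash
python3 -m jog '[[[1.7,1.3,21,0,0,0,60],[0,0,21,0,0,0,60],[0,0,21,0,0,0,60],[0,0,21,0,0,0,60],[0,0,21,0,0,0,60]]]' >/dev/null
python3 -m jog '[[[0,0,0,0,0,0,60],[0,0,0,0,0,0,60]]]'
python3 - <<'E'
from h import *
im=vision.get_image("scene"); save("s1.png",cv2.resize(im["color"][110:260,140:340],None,fx=4,fy=4,interpolation=cv2.INTER_CUBIC))
togo([.547,-.2405,.1])
E
```

```text
time: 3.43
position: [0.5468, -0.2404, 0.1567]
tcp_rot: [-179.9, -0.1, 88.7]
force: [1.0, -0.0, 1.0]
finger_gap: 0.0521
grip_force: 0.0
t 3.4833 pos [ 0.5479 -0.2405  0.1581] rot [179.97   0.    88.73] F [-0.2  0.   0. ] gap 0.0519 grip 0.0
shift mm [ 0.  -0.9 58.1] turn [ 0.     0.    -0.005] q7 5.6
```

View pics/s1.png

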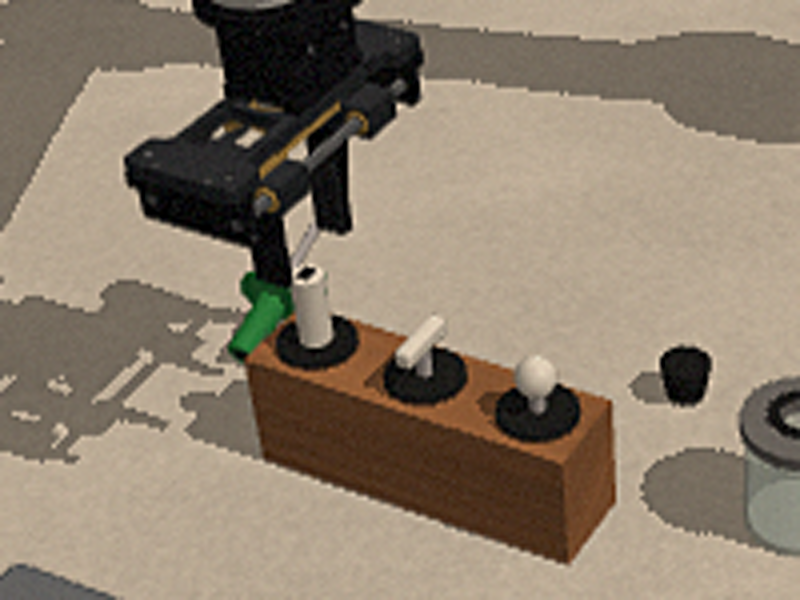

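The white handle is centred between the open fingers (crop 312,305). The green look-alike (265,300) is toppling, though the gripper is well above it. I'll hold for a moment and look again before descending.

```bash
python3 -m jog '[[[0,0,0,0,0,0,60],[0,0,0,0,0,0,60],[0,0,0,0,0,0,60],[0,0,0,0,0,0,60],[0,0,0,0,0,0,60]]]'
python3 - <<'E'
from h import *
a=vision.get_image("scene"); b=vision.get_image("top")
f=lambda c:cv2.resize(c,(400,300),interpolation=cv2.INTER_CUBIC)
save("s2.png",np.hstack([f(a["color"][110:260,140:340]),f(b["color"][130:280,340:540])]))
for im in(a,b):
    w=cloud(im); c=im["color"].astype(int); g=(c[...,1]-c[...,0]>35)&(c[...,1]-c[...,2]>25)&~np.isnan(w[...,0]); p=w[g]; print(len(p),np.percentile(p,[2,50,98],axis=0).round(3).tolist())
togo([.547,-.2405,.1])
E
```

```text
time: 3.9
position: [0.5477, -0.2407, 0.1581]
tcp_rot: [180.0, 0.0, 88.8]
force: [-0.1, -0.5, 0.2]
finger_gap: 0.0524
grip_force: 0.0
157 [[0.45, -0.367, 0.017], [0.469, -0.343, 0.027], [0.503, -0.334, 0.047]]
2 [[0.446, -0.327, 0.028], [0.446, -0.326, 0.028], [0.446, -0.325, 0.028]]
t 4.0 pos [ 0.5476 -0.2406  0.1578] rot [1.7998e+02 2.0000e-02 8.8790e+01] F [0.6 0.  0.1] gap 0.0523 grip 0.0
shift mm [ 0.1 -0.6 57.8] turn [ 0.     0.    -0.004] q7 5.6
```

View pics/s2.png

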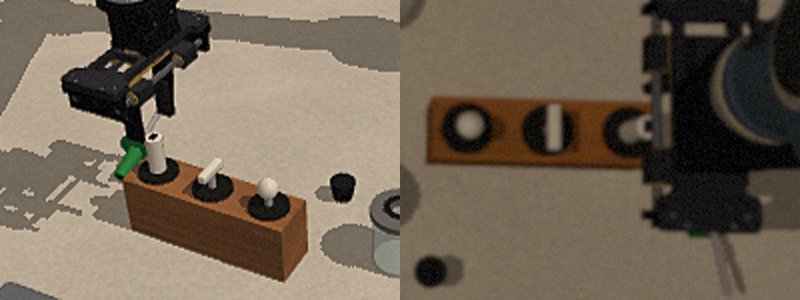

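The green look-alike now lies on the table beside the rack at about (0.47,-0.34), below 50 mm high. It was not the target and it is clear of the gripper. The thermometer, cross-bar and ball have not moved, so I descend and grip.

```bash
python3 -m jog '[[[0,-0.6,15,0,0,0,60],[0,0,15,0,0,0,60],[0,0,15,0,0,0,60],[0,0,13,0,0,0,60],[0,0,0,0,0,0,60]]]'
python3 -m jog '[[[0,0,0,0,0,0,10],[0,0,0,0,0,0,10],[0,0,0,0,0,0,10],[0,0,0,0,0,0,10],[0,0,0,0,0,0,10]]]' 25
python3 -m jog '[[[0,0,0,0,0,0,10],[0,0,0,0,0,0,10],[0,0,0,0,0,0,10]]]'
```

```text
time: 4.42
position: [0.545, -0.2401, 0.0968]
tcp_rot: [-179.7, -0.1, 88.8]
force: [0.8, -0.5, -0.5]
finger_gap: 0.0523
grip_force: 0.0
time: 4.83
position: [0.5473, -0.2408, 0.1003]
tcp_rot: [179.9, 0.0, 88.8]
force: [0.5, 0.0, -0.5]
finger_gap: 0.0269
grip_force: 0.0
time: 5.08
position: [0.5473, -0.2407, 0.1001]
tcp_rot: [180.0, 0.0, 88.8]
force: [-0.7, -0.5, 3.0]
finger_gap: 0.0212
grip_force: 25.0
```

Gripped (21 mm gap, 25 N). Lifting straight up slowly by about 165 mm.

```bash
python3 -m jog '[[[0,0,-6,0,0,0,10],[0,0,-10,0,0,0,10],[0,0,-12,0,0,0,10],[0,0,-12,0,0,0,10],[0,0,-12,0,0,0,10]]]'
python3 -m jog '[[[0,0,-12,0,0,0,10],[0,0,-12,0,0,0,10],[0,0,-12,0,0,0,10],[0,0,-12,0,0,0,10],[0,0,-12,0,0,0,10]]]'
python3 -m jog '[[[0,0,-12,0,0,0,10],[0,0,-12,0,0,0,10],[0,0,-12,0,0,0,10],[0,0,-10,0,0,0,10],[0,0,-7,0,0,0,10]]]'
python3 -m jog '[[[0,0,0,0,0,0,10],[0,0,0,0,0,0,10]]]'
python3 - <<'E'
from h import *
a=vision.get_image("scene")
save("s3.png",cv2.resize(a["color"][80:260,140:380],(720,540),interpolation=cv2.INTER_CUBIC))
togo([.561,.3155,.265])
E
```

```text
time: 5.5
position: [0.5472, -0.2406, 0.1533]
tcp_rot: [179.9, 0.0, 88.8]
force: [-0.0, 0.4, -1.2]
finger_gap: 0.0214
grip_force: 25.0
time: 5.92
position: [0.5469, -0.2405, 0.2129]
tcp_rot: [180.0, 0.0, 88.8]
force: [-0.8, -0.2, -1.1]
finger_gap: 0.0211
grip_force: 25.0
time: 6.33
position: [0.5473, -0.2406, 0.2661]
tcp_rot: [179.9, 0.0, 88.8]
force: [-0.3, 1.4, -1.2]
finger_gap: 0.0216
grip_force: 25.0
time: 6.5
position: [0.5469, -0.2405, 0.2647]
tcp_rot: [180.0, 0.0, 88.8]
force: [-0.4, 0.2, -1.0]
finger_gap: 0.0209
grip_force: 25.0
t 6.55 pos [ 0.5466 -0.2405  0.2641] rot [-1.7995e+02 -1.0000e-02  8.8800e+01] F [ 0.2 -0.1 -0.8] gap 0.0215 grip 25.0
shift mm [556.2   2.7  -0.8] turn [-0.001 -0.    -0.004] q7 8.9
```

View pics/s3.png

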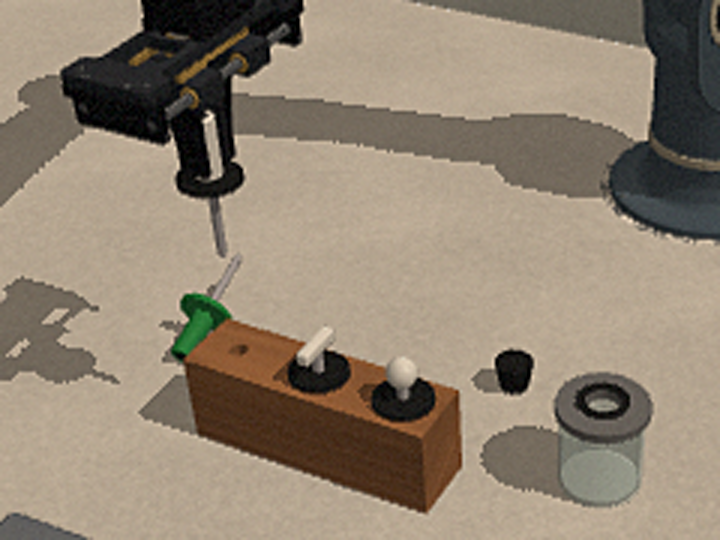

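The thermometer (210,165) hangs upright in the grip with its stem end at (222,250), and the rack hole (238,350) is empty. Moving over the tall beaker.

```bash
python3 -m jog '[[[8,0,0,0,0,0,10],[16,0,0,0,0,0,10],[22,0,0,0,0,0,10],[22,0,0,0,0,0,10],[22,0,0,0,0,0,10]]]' >/dev/null
python3 -m jog '[[[22,0,0,0,0,0,10],[22,0,0,0,0,0,10],[22,0,0,0,0,0,10],[22,0,0,0,0,0,10],[22,0,0,0,0,0,10]]]' >/dev/null
python3 -m jog '[[[22,0,0,0,0,0,10],[22,0,0,0,0,0,10],[22,0,0,0,0,0,10],[22,0,0,0,0,0,10],[22,0,0,0,0,0,10]]]' >/dev/null
python3 -m jog '[[[22,0,0,0,0,0,10],[22,0,0,0,0,0,10],[22,0,0,0,0,0,10],[22,0,0,0,0,0,10],[22,0,0,0,0,0,10]]]' >/dev/null
python3 -m jog '[[[22,1,0,0,0,0,10],[22,1,0,0,0,0,10],[22,1,0,0,0,0,10],[22,0,0,0,0,0,10],[16,0,0,0,0,0,10]]]' >/dev/null
python3 -m jog '[[[8,0,0,0,0,0,10],[4,0,0,0,0,0,10],[0,0,0,0,0,0,10],[0,0,0,0,0,0,10],[0,0,0,0,0,0,10]]]'
python3 - <<'E'
from h import *
a=vision.get_image("scene"); np.savez("s4.npz",**a)
save("s4.png",cv2.resize(a["color"][150:310,360:520],(600,600),interpolation=cv2.INTER_CUBIC))
togo([.561,.3155,.265])
# where stem tip & port should appear
M=R.from_euler('xyz',a["orientation"],degrees=True)
s=status.read_state(); T=R.from_euler('xyz',s["tcp_rot"],degrees=True)
for n,p in(("port",[.561,.3155,.134]),("tip",s["position"]+T.apply([0,0,.085])),("disc",s["position"]+T.apply([0,0,.015]))):
    c=M.inv().apply(np.array(p)-a["xyz"]); print(n,a["cx"]-a["fx"]*c[0]/c[2],a["cy"]+a["fy"]*c[1]/c[2])
w=cloud(a); d=np.hypot(w[...,0]-.561,w[...,1]-.3155); m=(d<.06)&(w[...,2]>.123)&(w[...,2]<.137); print("lid",cv2.minEnclosingCircle(w[m][:,:2].astype(np.float32)))
E
```

```text
time: 9.05
position: [0.5616, 0.2937, 0.2644]
tcp_rot: [180.0, 0.1, 88.7]
force: [0.5, 0.5, -0.3]
finger_gap: 0.0211
grip_force: 25.0
t 9.1 pos [0.5616 0.2938 0.2645] rot [1.7999e+02 6.0000e-02 8.8680e+01] F [-1.1 -0.8 -1.6] gap 0.0213 grip 25.0
shift mm [21.7 -1.1 -0.5] turn [ 0.     0.001 -0.006] q7 -47.1
port 439.75558543531076 249.53608976622598
tip 432.8810881318559 230.66048482550337
disc 438.8933602315804 203.8879178048765
lid ((0.5619610548019409, 0.315839946269989), 0.04963601380586624)
```

View pics/s4.png

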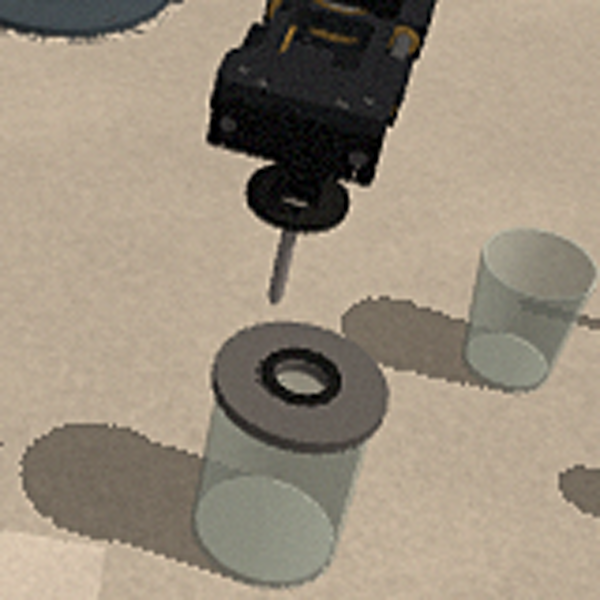

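The tip is at (433,230) and the port at (440,251), as predicted to within about 1 px, so the alignment is good. I'll move the last 22 mm and lower the stem.

```bash
python3 -m jog '[[[8,0,0,0,0,0,10],[10,0,0,0,0,0,10],[4,-0.5,0,0,0,0,10],[0,0,0,0,0,0,10],[0,0,0,0,0,0,10]]]'
python3 -m jog '[[[0,0,6,0,0,0,10],[0,0,8,0,0,0,10],[0,0,8,0,0,0,10],[0,0,8,0,0,0,10],[0,0,6,0,0,0,10]]]'
python3 -m jog '[[[0,0,4,0,0,0,10],[0,0,0,0,0,0,10]]]'
python3 - <<'E'
from h import *
a=vision.get_image("scene"); b=vision.get_image("top")
save("s5.png",np.hstack([cv2.resize(a["color"][170:290,380:500],(400,400),interpolation=cv2.INTER_CUBIC),cv2.resize(b["color"][125:245,110:230],(400,400),interpolation=cv2.INTER_CUBIC)]))
togo([.5613,.3157,.149])
E
```

```text
time: 9.52
position: [0.5608, 0.3181, 0.2645]
tcp_rot: [-180.0, -0.0, 88.9]
force: [0.7, -0.5, -1.3]
finger_gap: 0.0213
grip_force: 25.0
time: 9.93
position: [0.5608, 0.3166, 0.2268]
tcp_rot: [-179.9, 0.1, 88.8]
force: [0.9, -0.6, -1.0]
finger_gap: 0.021
grip_force: 25.0
time: 10.1
position: [0.5607, 0.3167, 0.2231]
tcp_rot: [-179.9, 0.1, 88.8]
force: [1.1, 0.2, -0.9]
finger_gap: 0.0214
grip_force: 25.0
t 10.2 pos [0.5612 0.3173 0.2245] rot [-180.    -0.    88.8] F [-0.1  0.4 -0.2] gap 0.0215 grip 25.0
shift mm [-1.6  0.1 75.5] turn [-0.    -0.    -0.004] q7 -50.1
```

View pics/s5.png

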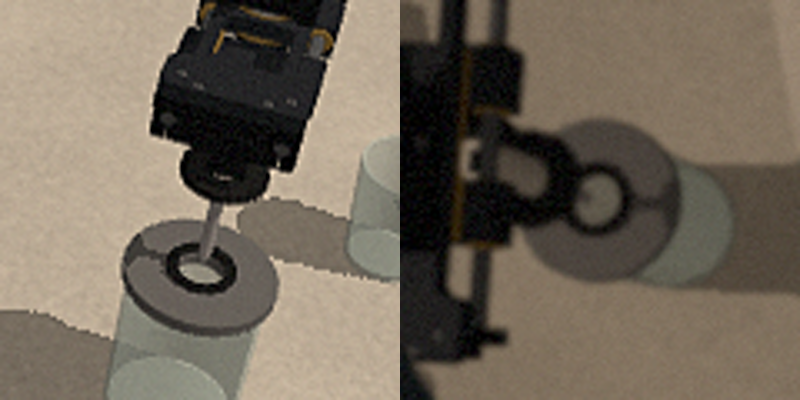

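The stem tip (207,258) sits just above the middle of the port (201,270). Continuing down, then slowly to contact.

```bash
python3 -m jog '[[[-1.5,0,3,0,0,0,10],[0,0,6,0,0,0,10],[0,0,8,0,0,0,10],[0,0,8,0,0,0,10],[0,0,8,0,0,0,10]]]'
python3 -m jog '[[[0,0,8,0,0,0,10],[0,0,8,0,0,0,10],[0,0,8,0,0,0,10],[0,0,6,0,0,0,10],[0,0,4,0,0,0,10]]]'
python3 -m jog '[[[0,0,2,0,0,0,10],[0,0,1,0,0,0,10],[0,0,0,0,0,0,10],[0,0,0,0,0,0,10]]]'
python3 -c "from h import *; togo([.5613,.3157,.149])"
```

```text
time: 10.62
position: [0.5609, 0.3156, 0.1904]
tcp_rot: [-180.0, 0.0, 88.8]
force: [0.8, -0.1, -1.8]
finger_gap: 0.0213
grip_force: 25.0
time: 11.03
position: [0.5608, 0.3155, 0.1564]
tcp_rot: [-179.9, 0.0, 88.8]
force: [-0.0, 0.1, -0.7]
finger_gap: 0.0212
grip_force: 25.0
time: 11.37
position: [0.5613, 0.316, 0.155]
tcp_rot: [180.0, -0.0, 88.8]
force: [-0.5, -0.7, -0.4]
finger_gap: 0.0213
grip_force: 25.0
t 11.3667 pos [0.5613 0.316  0.155 ] rot [ 1.7996e+02 -2.0000e-02  8.8800e+01] F [-0.5 -0.7 -0.4] gap 0.0213 grip 25.0
shift mm [-0.3 -0.   6. ] turn [ 0.001 -0.    -0.004] q7 -52.3
```

```bash
python3 -m jog '[[[0,0,1.5,0,0,0,10],[0,0,1.5,0,0,0,10],[0,0,1,0,0,0,10],[0,0,0,0,0,0,10],[0,0,0,0,0,0,10]]]'
python3 -m jog '[[[0,0,0.7,0,0,0,10],[0,0,0,0,0,0,10],[0,0,0,0,0,0,10]]]'
python3 -m jog '[[[0,0,0.7,0,0,0,10],[0,0,0,0,0,0,10],[0,0,0,0,0,0,10]]]'
```

```text
time: 11.78
position: [0.5611, 0.3158, 0.1505]
tcp_rot: [-180.0, 0.0, 88.8]
force: [0.2, -0.1, -1.2]
finger_gap: 0.0214
grip_force: 25.0
time: 12.03
position: [0.5611, 0.3158, 0.1498]
tcp_rot: [180.0, 0.0, 88.8]
force: [0.3, 0.5, -1.0]
finger_gap: 0.0212
grip_force: 25.0
time: 12.28
position: [0.5612, 0.3158, 0.1492]
tcp_rot: [180.0, -0.0, 88.8]
force: [-0.4, -0.4, -0.3]
finger_gap: 0.0211
grip_force: 25.0
```

```bash
for i in 1 ; do python3 -m jog '[[[0,0,0.5,0,0,0,10],[0,0,0,0,0,0,10],[0,0,0,0,0,0,10]]]'; done
python3 -m jog '[[[0,0,0.5,0,0,0,10],[0,0,0,0,0,0,10],[0,0,0,0,0,0,10]]]'
```

```text
time: 12.53
position: [0.5612, 0.3159, 0.1491]
tcp_rot: [180.0, 0.0, 88.8]
force: [-1.2, -0.9, 3.1]
finger_gap: 0.0211
grip_force: 25.0
time: 12.78
position: [0.5612, 0.3159, 0.1491]
tcp_rot: [180.0, 0.0, 88.8]
force: [-1.8, -1.7, 5.9]
finger_gap: 0.0216
grip_force: 25.0
```

Contact is at the predicted height (disc on the rim, about 6 N, tool level). Releasing with a modest opening, then checking.

```bash
python3 -m jog '[[[0,0,-0.4,0,0,0,10],[0,0,0,0,0,0,27],[0,0,0,0,0,0,32],[0,0,0,0,0,0,45],[0,0,0,0,0,0,60]]]'
python3 -m jog '[[[0,0,0,0,0,0,60],[0,0,0,0,0,0,60],[0,0,0,0,0,0,60],[0,0,0,0,0,0,60],[0,0,0,0,0,0,60]]]'
python3 -m jog '[[[0,0,-6,0,0,0,60],[0,0,-10,0,0,0,60],[0,0,-15,0,0,0,60],[0,0,-15,0,0,0,60],[0,0,-15,0,0,0,60]]]'
python3 -m jog '[[[0,0,-20,0,0,0,60],[0,0,-20,0,0,0,60],[0,0,-20,0,0,0,60],[0,0,-10,0,0,0,60],[0,0,0,0,0,0,60]]]'
python3 - <<'E'
from h import *
a=vision.get_image("scene"); b=vision.get_image("top")
save("s6.png",np.hstack([cv2.resize(a["color"][190:310,380:500],(400,400),interpolation=cv2.INTER_CUBIC),cv2.resize(b["color"][125:245,110:230],(400,400),interpolation=cv2.INTER_CUBIC)]))
w=cloud(a); c=a["color"]; d=np.hypot(w[...,0]-.561,w[...,1]-.3157)
m=(d<.06)&(w[...,2]>.125)&(w[...,2]<.200)
q=w[m]; h=q[(q[:,2]>.180)]; print("htop",h.mean(0),h[:,2].max(),len(h))
k=(c.max(-1)<50)&m&(w[...,2]<.15); print("disc",cv2.minEnclosingCircle(w[k][:,:2].astype(np.float32)),np.median(w[k][:,2]))
l=m&(w[...,2]<.137)&(d>.03); print("lid",cv2.minEnclosingCircle(w[l][:,:2].astype(np.float32)))
E
```

```text
time: 13.2
position: [0.5611, 0.3157, 0.1481]
tcp_rot: [-180.0, 0.0, 88.8]
force: [0.2, -0.5, -0.4]
finger_gap: 0.0342
grip_force: 0.0
time: 13.62
position: [0.5611, 0.3158, 0.1485]
tcp_rot: [180.0, 0.0, 88.8]
force: [0.1, -0.3, -0.2]
finger_gap: 0.0519
grip_force: 0.0
time: 14.03
position: [0.5612, 0.3161, 0.2113]
tcp_rot: [179.9, -0.0, 88.8]
force: [-0.2, -0.1, -0.3]
finger_gap: 0.0521
grip_force: 0.0
time: 14.45
position: [0.5621, 0.317, 0.2832]
tcp_rot: [179.7, -0.2, 88.8]
force: [0.8, -0.5, 0.2]
finger_gap: 0.0524
grip_force: 0.0
htop [0.56427469 0.31518446 0.18852813] 0.19266016255062057 101
disc ((0.570341169834137, 0.3054422438144684), 0.03923004865646362) 0.13993959502012532
lid ((0.5625072717666626, 0.31547975540161133), 0.04923563078045845)
```

View pics/s6.png

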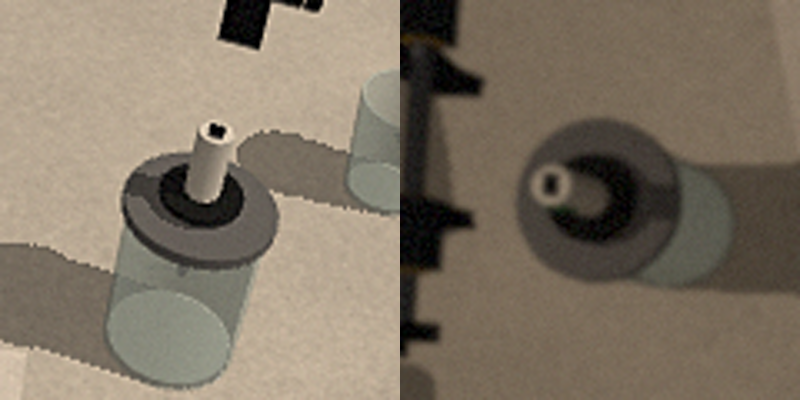

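The thermometer stands upright with its disc flat on the port (left crop 202,193; right 595,197). The beaker is where it was and the gripper is clear, so I'm handing in.

```bash
python3 -c "
from rig import order; print(order.job_done())"
```

```text
the job is handed in; nothing more can be done
None
```

The thermometer is seated in the tall beaker's port, disc flat on the rim and released, with the tall beaker where it was; the small one was never touched. The green look-alike toppled onto the table early on, with no contact force felt; I don't know why and left it there.

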